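# Put the empty sauce bottle on the bottle rinser and hold its rinse valve open at the mark

### The job

Stand the empty red bottle mouth-down over the rinser's spray post, its neck fully down in the black collar, and let go of it. Only then pull the black spring-return valve handle out until its red pointer is level with the orange marker clip, not well past it, and finish while still gripping the handle and holding it there, the bottle still seated. Leave the white squeeze bottle beside the rinser, the bottle's white nozzle cap and the steel cup on the right where they stand.

Things in the scene. Friction and masses are not known exactly. Their poses are not given: they have to be found in the camera images.
- bottle: Empty red sauce bottle without its cap, hollow and open at the mouth, about 90 g, lying on one flat side. Square body 44 x 44 mm and 110 mm long, short shoulder, round open neck of 36 mm outer and 29 mm inner diameter; 150 mm overall. Origin: centre of the base (closed end); z axis runs along the bottle from base to mouth, x and y are normal to the flat sides.
- mouth (a point): Centre of the bottle's open mouth, at the rim, 150 mm from its base along its z axis.
- rinser: Bench bottle rinser, fixed to the worktop: steel pan 226 x 256 mm, white tank 103 mm high along its far side (near face 51 mm beyond the origin; blue filler cap on top, to 118 mm), draining deck with the spray post on the left (+y), pull valve on the right (-y). Origin: centre of its underside on the worktop; x points from its front to its tank, y to its left, z up.
- seat (a point): Foot of the spray post, on the draining deck, 30 mm above the worktop; at x -15, y +68 mm in the rinser's frame. The slim post (9 mm, brass head 13 mm in diameter) rises 70 mm above this point. A black collar round it (inner diameter 42 mm at the deck, flared to 48 mm, 10 mm high) takes the bottle's neck: seated, the bottle's mouth rim rests on the deck round the post.
- valve: Valve slide with its handle. It slides only along the guide rail, towards the front of the rinser (the rinser's -x), 0 to 72 mm, and springs back shut when let go. The spring pulls back with about 4.4 N when shut, rising 1.1 N for each 10 mm. Origin: on the rail's top under the handle, 40 mm above the worktop, at x -4, y -68 mm in the rinser's frame when shut; axes as the rinser's.
- grip (a point): Middle of the valve's upright black handle plate, 76 mm above the worktop; moves with the slide. The plate is 13 mm thick (rinser's x), 36 mm wide (y), and spans 53 to 99 mm above the worktop, over the guide rail (top 40 mm). Shut, it is 26 mm clear of the brass bush behind it (top 58 mm above the worktop) and 48 mm clear of the tank.
- pointer (a point): Tip of the red pointer on the right (-y) side of the valve slide; moves with the slide.
- marker: Orange marker clip on the right edge of the valve's guide rail, 9 mm long along the rail, with a black line across its middle; somewhere between 26 and 50 mm of slide travel ahead of the shut pointer. Origin at its middle; axes as the rinser's. The valve is at the mark when the pointer has the same x as the clip in the rinser's frame. Fixed.
- squeeze: Capped white squeeze bottle, 62 mm in diameter, 222 mm high, standing; origin at the centre of its base. Not to be disturbed.
- prep_cup: Small steel cup, 70 mm in diameter, 42 mm high, standing; origin at the centre of its base. Not to be disturbed.
- cap: White nozzle cap of the red bottle, 40 mm in diameter, 59 mm high, standing nozzle up; origin at the centre of its base. Not to be disturbed.

How it is judged:
By the outcome, as a careful person would: the job done as asked, in the order asked, and still so for the second after the job is handed in, while the arm keeps its last pose, push and grip.
It also fails if it takes over 61 s, if anything falls off the work surface, if the arm or the gripper's body presses on something with over 40 N, if the wrist force passes 120 N, or if a joint passes its speed limit or range.

### The arm

A 6-joint arm with a two-finger parallel gripper is mounted at the origin on a cart in front of the work surface, level with it; the furniture and walls round the work are solid. World frame = base frame: x ahead of the robot, y to its left, z up, the work surface at z = 0. Lengths are in mm, angles in rad, forces in N, time in s.
With the tool pointing down it reaches from about 400 to 825 mm from the base axis. Payload 7 kg.
Tool frame: the origin (TCP) lies at the very end of the fingers, on their centre line; the grasp point (between the pads) lies 19 mm behind it; z points along the fingers, y is the direction in which the jaws open and shut (so a half turn about z gives the same grasp; the last joint's range is limited). The gripper opens to 88 mm and grips with 3 to 60 N. Pads are 19 mm wide; open, the fingers measure 130 mm over their backs; the gripper's body (78 mm by 193 mm) begins 47 mm behind the grasp point.
Start: joints at [1.551, 0.359, 0.012, 0, -1.224, -0.288], TCP at [204.509, 643.251, 226.561] pointing down, gripper open.
Joint ranges: [-3.07, 3.07], [-1.43, 2.12], [-1.02, 1.25], [-3.03, 1.67], [-3.05, -0], [-3.03, 3.03]. Speed limits (rad/s): [2.39, 2.39, 3.01, 3.14, 3.14, 3.14].

### API

Orientations are given as a unit quaternion [x, y, z, w].
In Python, from plant import bot gives the robot as it stands. Calls block until the motion is done:
- bot.move_ptp(position, orientation): joint-space move of the TCP to a pose.
- bot.line_to(position, velocity=150, ori=None): straight line of the TCP; ori=None keeps the orientation; velocity is the mean speed in mm/s.
- bot.move_joints(angles): joint-space move.
- bot.move_gripper(opening, force=None): finger opening in mm; force is the grip in N (None keeps the last); returns when the fingers have stopped.
- bot.pause(seconds).
- bot.solve_ik(position, orientation): joint angles nearest the present ones, or None.
- bot.read_state(): the state.
- bot.camera(name): name is "side" or "top"; returns the picture (400x640x3 uint8, red, green, blue); there is no depth.
- bot.get_calibration(name): a dict with "fx", "fy", "cx", "cy" (pixels), "view" (4x4, takes a point from world to camera coordinates). Camera axes: x right, y up, looking along -z (the intrinsics and any distortion apply to the point x, -y, -z); pixel columns grow to the right and rows downward; lengths in mm; the calibration is good to about 2 mm. A picture is of the moment at which its call begins. get_calibration takes no time and is no camera call.
A pose or a line that the arm cannot do raises bot.Unreachable and nothing moves.
- bot.close_job(): hands the job in, once; it reports no verdict.
The state is a dict: "t": time; "joint_pos": joint angles; "qvel": joint speeds; "tau": joint torques, N m; "tcp_pos": TCP position; "eef_rot": TCP orientation; "contact_force": force on the tool from outside, world axes, zero at the start; "moment": the same for the moment, N m; "width": finger opening in mm.
Only numpy, scipy, OpenCV 4.12 (cv2) and the standard library are available. Lean on these libraries where they do the work, as an engineer would, in place of code of your own. Each camera call takes 0.05 s, during which the arm holds its last target.

## Working session

There is one attempt and no reset: what is moved stays moved. The work goes in short steps, each a Python script; the robot and the scene stay as the last script left them, time stands still between calls to the robot, and variables do not carry over. Pictures are saved under pics/ and viewed, and the job is handed in when it is done.

```bash
ls; mkdir -p pics; python3 - <<'E'
from plant import bot
import cv2,numpy as np
for n in ("side","top"):
    im=bot.camera(n); cv2.imwrite(f"pics/{n}0.png",im[:,:,::-1])
    c=bot.get_calibration(n); print(n,{k:(np.round(v,4).tolist() if not isinstance(v,str) else v) for k,v in c.items()})
s=bot.read_state(); print(s)
E
```

```text
pics
side {'fx': 512.6598, 'fy': 512.6598, 'cx': 334.0384, 'cy': 199.4267, 'view': [[0.9811, -0.1923, 0.0191, -508.5427], [0.056, 0.3777, 0.9242, -119.3119], [-0.185, -0.9057, 0.3814, -1633.9649], [0.0, 0.0, 0.0, 1.0]]}
top {'fx': 431.9786, 'fy': 431.9786, 'cx': 322.7458, 'cy': 199.8513, 'view': [[-0.0456, -0.9989, -0.0058, 71.9901], [0.914, -0.0441, 0.4033, -540.5118], [-0.4032, 0.0131, 0.915, -1252.7894], [0.0, 0.0, 0.0, 1.0]]}
{'t': 0.1, 'joint_pos': array([ 1.55111437e+00,  3.59321553e-01,  1.11673414e-02, -2.89279845e-04,
       -1.22409629e+00, -2.88093172e-01]), 'qvel': array([-7.90286890e-04, -1.87597928e-03,  2.05183494e-03,  2.21581157e-03,
        7.56002716e-04,  2.52779774e-05]), 'tau': array([-2.15105305e-03, -5.84164310e+01,  2.93752384e+01,  7.01549828e+00,
        1.01584475e-02, -5.17426622e-05]), 'tcp_pos': array([204.38875549, 642.86534898, 225.72311541]), 'eef_rot': array([ 9.88174837e-01, -1.53329526e-01, -3.74885943e-05,  7.38745618e-04]), 'contact_force': array([ 0.39119798, -0.38619388,  0.16470283]), 'moment': array([-0.00198239,  0.07564388,  0.03380809]), 'width': 88.00669368740895}
```

View pics/side0.png

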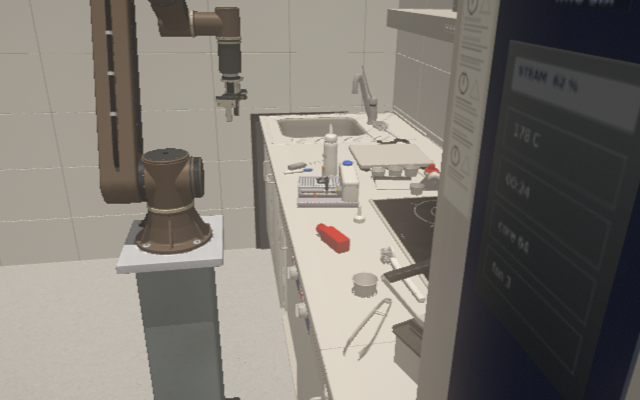

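View pics/top0.png

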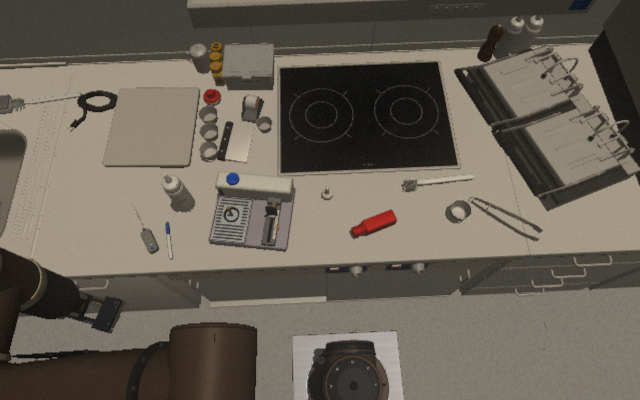

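```bash
python3 - <<'E'
import cv2
t=cv2.imread("pics/top0.png"); s=cv2.imread("pics/side0.png")
cv2.imwrite("pics/t_r0.png",cv2.resize(t[160:260,150:300],None,fx=5.33,fy=5.33,interpolation=cv2.INTER_CUBIC))
cv2.imwrite("pics/t_b0.png",cv2.resize(t[170:250,310:410],None,fx=7,fy=7,interpolation=cv2.INTER_CUBIC))
cv2.imwrite("pics/s_r0.png",cv2.resize(s[120:270,270:400],None,fx=4,fy=4,interpolation=cv2.INTER_CUBIC))
E
```

```text
(no output)
```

View pics/t_r0.png

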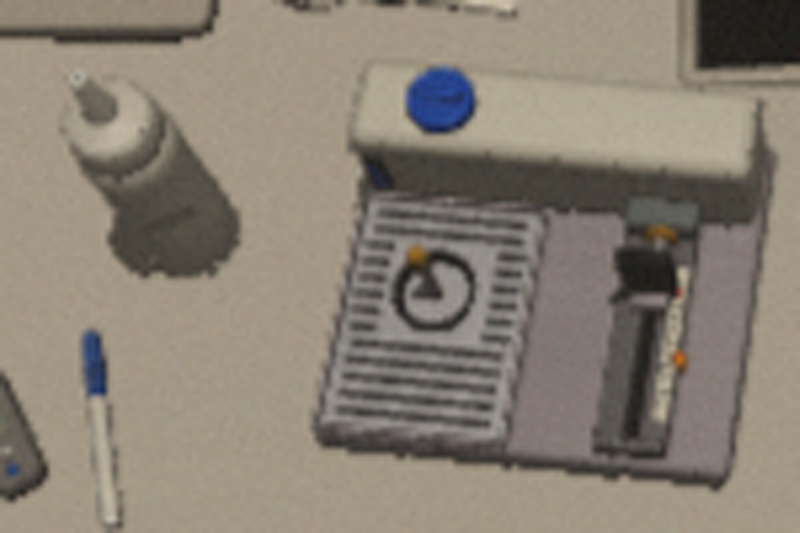

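View pics/t_b0.png

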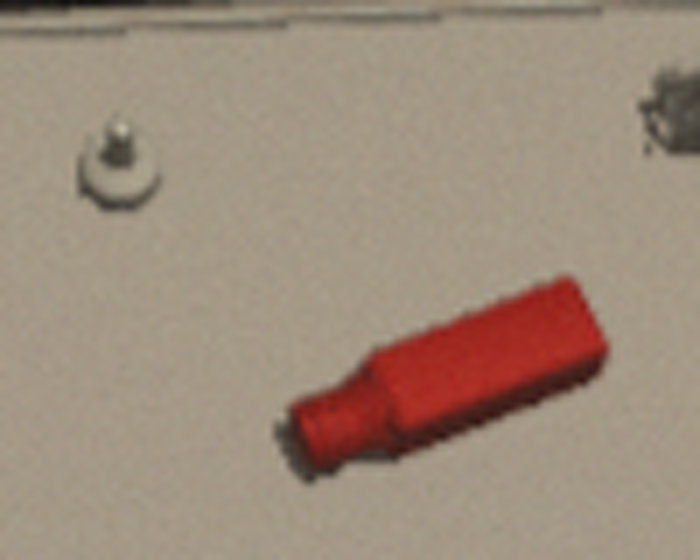

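View pics/s_r0.png

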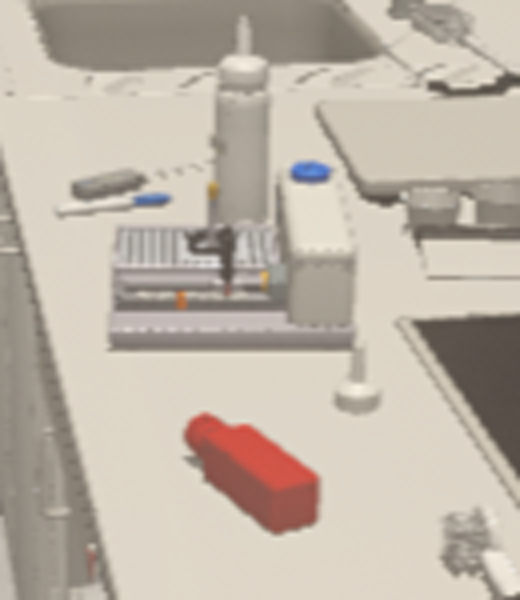

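```bash
cat > h.py <<'E'
import numpy as np, cv2
from scipy.optimize import least_squares, minimize
from scipy.spatial.transform import Rotation as R
from plant import bot
C={n:bot.get_calibration(n) for n in("side","top")}
def proj(n,P):
    c=C[n]; V=np.array(c["view"]); P=np.atleast_2d(P).astype(float)
    q=P@V[:3,:3].T+V[:3,3]
    return np.c_[c["cx"]+c["fx"]*q[:,0]/-q[:,2], c["cy"]+c["fy"]*(-q[:,1])/-q[:,2]]
def unproj(n,uv,z):
    c=C[n]; V=np.array(c["view"]); d=np.array([(uv[0]-c["cx"])/c["fx"],-(uv[1]-c["cy"])/c["fy"],-1.])
    o=-V[:3,:3].T@V[:3,3]; w=V[:3,:3].T@d
    return o+w*(z-o[2])/w[2]
def tri(us,ut):
    f=lambda p: np.r_[proj("side",p)[0]-us, proj("top",p)[0]-ut]
    r=least_squares(f,[500,200,50]); return r.x, r.fun
def Tz(x,y,a,P):
    P=np.atleast_2d(P).astype(float); c,s=np.cos(a),np.sin(a)
    return np.c_[x+c*P[:,0]-s*P[:,1], y+s*P[:,0]+c*P[:,1], P[:,2]]
E
cat > fit.py <<'E'
from h import *
tc=lambda u,v:((u+.5)/5.33-.5+150,(v+.5)/5.33-.5+160)
sc=lambda u,v:((u+.5)/4-.5+270,(v+.5)/4-.5+120)
pts=[("top",tc(417,256),(-15,68,96)),("top",tc(434,290),(-15,68,38)),
("top",tc(322,446),(-113,128,3)),("top",tc(722,487),(-113,-128,3)),("top",tc(345,187),(None)),
("side",sc(110,347),(-113,-128,1)),("side",sc(353,347),(113,-128,1)),("side",sc(213,188),(-15,68,96)),("side",sc(212,240),(-15,68,38))]
pts=[p for p in pts if p[2] is not None]
def f(q): return np.concatenate([proj(n,Tz(*q,P))[0]-uv for n,uv,P in pts])
r=least_squares(f,[500,200,0],loss='soft_l1'); print("rinser",r.x); print(np.round(f(r.x).reshape(-1,2),1))
for nm,s,t in(("marker",sc(181,299),tc(681,359)),("pointer",sc(228,290),tc(679,292)),("head",sc(213,188),tc(417,256))):
    p,e=tri(s,t); c=np.cos(r.x[2]);sn=np.sin(r.x[2]); d=p[:2]-r.x[:2]
    print(nm,p.round(1),e.round(1),"rinser frame",(c*d[0]+sn*d[1]).round(1),(-sn*d[0]+c*d[1]).round(1))
# bottle silhouette
th=np.linspace(0,2*np.pi,24,endpoint=False)
body=np.array([(sx*22,sy*22,z) for sx in(-1,1) for sy in(-1,1) for z in(0,110)])
neck=np.array([(18*np.cos(t),18*np.sin(t),z) for t in th for z in(118,150)])
def model(q):
    x,y,a=q; out=[]
    for g in(body,np.r_[np.array([(sx*20,sy*20,110) for sx in(-1,1) for sy in(-1,1)]),neck]):
        out.append(Tz(x,y,a,np.c_[g[:,2],g[:,0],g[:,1]+22]))
    return out
S=6
M={}
for n in("side","top"):
    im=cv2.imread(f"pics/{n}0.png").astype(int); m=((im[:,:,2]>im[:,:,1]*2)&(im[:,:,2]>60)).astype(np.uint8)
    _,l,st,ce=cv2.connectedComponentsWithStats(m)
    # red bottle nearest expected pixel
    e=(333,238) if n=="side" else (375,223)
    k=l[e[1],e[0]]; M[n]=(l==k).astype(float); print(n,st[k],ce[k])
def cost(q):
    t=0
    for n in M:
        r=np.zeros((400*S,640*S),np.uint8)
        for g in model(q):
            h=cv2.convexHull(((proj(n,g)+.5)*S*16).astype(np.int32)); cv2.fillConvexPoly(r,h,1,shift=4)
        t+=np.abs(cv2.resize(r.astype(np.float32),(640,400),interpolation=cv2.INTER_AREA)-M[n]).sum()
    return t
b=unproj("top",(396,214),22); m=unproj("top",(354,231),18)
q0=[b[0],b[1],np.arctan2(m[1]-b[1],m[0]-b[0])]; print(b,m,q0,np.linalg.norm(m-b))
o=minimize(cost,q0,method="Nelder-Mead",options=dict(initial_simplex=np.array([q0]*4)+np.r_[np.zeros((1,3)),np.diag([6,6,.08])],maxiter=120,xatol=.05,fatol=.05)); print(o.x,o.fun,cost(q0),M["top"].sum(),M["side"].sum())
for nm,uv,z in(("squeeze",tc(175,243),0),("cap",((120.)/7+310,(185.)/7+170),5),("cup",(458,214),20)): print(nm,unproj("top",uv,z).round(0))
E
python3 fit.py
```

```text
rinser [ 5.44968826e+02  2.82364977e+02 -1.54412107e-01]
[[-0.6 -0.5]
 [-0.1 -0.1]
 [-0.6  0.2]
 [ 1.1  0.5]
 [-0.4  1.2]
 [ 0.7  1.4]
 [-0.  -0.9]
 [ 0.1 -0.1]]
marker [485.6 197.9  39.4] [ 0.3 -0.1  0.   0.3] rinser frame -45.6 -92.6
pointer [528.5 198.5  45.2] [ 0. -0.  0.  0.] rinser frame -3.3 -85.4
head [540.4 350.7  92.5] [-0.  0. -0. -0.] rinser frame -15.1 66.8
side [317 224  32  19 242] [332.82644628 233.05371901]
top [352 210  45  27 560] [374.56785714 223.0125    ]
[ 520.37964384 -197.1200991    22.        ] [468.40203542 -52.68964864  18.        ] [np.float64(520.3796438371011), np.float64(-197.1200990958502), np.float64(1.9162455356143457)] 153.55073036777907
[ 509.47516295 -186.24395014    1.85836719] 615.5000007338822 702.4166676513851 560.0 242.0
squeeze [597. 528.   0.]
cap [604.  29.   5.]
cup [ 511. -405.   20.]
```

```bash
cat >> fit.py <<'E'
for n in M:
    print(n,proj(n,np.concatenate(model(q0))).min(0),proj(n,np.concatenate(model(q0))).max(0),np.argwhere(M[n]).min(0),np.argwhere(M[n]).max(0))
    r=np.zeros((400*S,640*S),np.uint8)
    for g in model(q0):
            h=cv2.convexHull(((proj(n,g)+.5)*S*16).astype(np.int32)); print(h.shape); cv2.fillConvexPoly(r,h,1,shift=4)
    print(r.sum()/S/S)
E
python3 fit.py | tail -12
```

```text
[ 509.47516295 -186.24395014    1.85836719] 615.5000007338822 702.4166676513851 560.0 242.0
squeeze [597. 528.   0.]
cap [604.  29.   5.]
cup [ 511. -405.   20.]
side [317.89105837 223.21822581] [353.82679387 255.5110101 ] [224 317] [242 348]
(6, 1, 2)
(14, 1, 2)
710.9722222222222
top [352.81213953 205.8388621 ] [399.98556944 235.29405847] [210 352] [236 396]
(6, 1, 2)
(16, 1, 2)
733.6666666666666
```

```bash
sed -i 's/(im\[:,:,2\]>im\[:,:,1\]\*2)&(im\[:,:,2\]>60)/(im[:,:,2]>im[:,:,1]*1.6)\&(im[:,:,2]>25)/; s/q0))/o.x))/g; s/model(q0):/model(o.x):/' fit.py; python3 fit.py | tail -17
```

```text
pointer [528.5 198.5  45.2] [ 0. -0.  0.  0.] rinser frame -3.3 -85.4
head [540.4 350.7  92.5] [-0.  0. -0. -0.] rinser frame -15.1 66.8
side [317 224  32  29 521] [333.55854127 237.59309021]
top [352 210  45  27 615] [374.61788618 223.42276423]
[ 520.37964384 -197.1200991    22.        ] [468.40203542 -52.68964864  18.        ] [np.float64(520.3796438371011), np.float64(-197.1200990958502), np.float64(1.9162455356143457)] 153.55073036777907
[ 509.77958227 -187.38775254    1.86023243] 283.86111195385456 403.25000063329935 615.0 521.0
squeeze [597. 528.   0.]
cap [604.  29.   5.]
cup [ 511. -405.   20.]
side [316.32782649 221.70659964] [349.89568153 254.06765297] [224 317] [252 348]
(6, 1, 2)
(14, 1, 2)
675.4166666666666
top [349.42350121 208.79327008] [397.05699408 236.31914829] [210 352] [236 396]
(6, 1, 2)
(16, 1, 2)
738.6666666666666
```

```bash
cat >> fit.py <<'E'
vis=[]
for n,(x0,y0) in(("side",(300,205)),("top",(335,195))):
    im=cv2.imread(f"pics/{n}0.png")[y0:y0+60,x0:x0+80]; im=cv2.resize(im,None,fx=8,fy=8,interpolation=cv2.INTER_NEAREST)
    mm=cv2.resize(M[n][y0:y0+60,x0:x0+80].astype(np.uint8),None,fx=8,fy=8,interpolation=cv2.INTER_NEAREST)
    cs,_=cv2.findContours(mm,cv2.RETR_EXTERNAL,cv2.CHAIN_APPROX_NONE); cv2.drawContours(im,cs,-1,(255,255,0),1)
    for g in model(o.x):
        h=cv2.convexHull(((proj(n,g)+.5-[x0,y0])*8).astype(np.int32)); cv2.polylines(im,[h],True,(0,255,0),1)
    cv2.imwrite(f"pics/ov_{n}.png",im); vis.append(im)
cv2.imwrite("pics/ov.png",cv2.resize(np.vstack(vis),None,fx=.6,fy=.6))
E
python3 fit.py >/dev/null
```

```text
(no output)
```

View pics/ov.png

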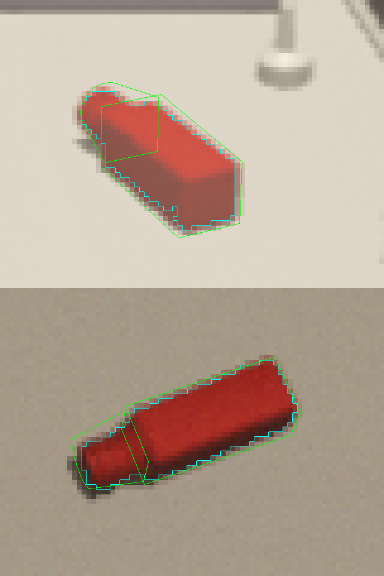

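```bash
cat > fit2.py <<'E'
from h import *
b=lambda u,v:((u+.5)/7-.5+310,(v+.5)/7-.5+170)
P=[unproj("top",b(*p),44) for p in((570,277),(606,345),(373,353),(400,425))]
for p in P: print(p.round(1))
print([round(float(np.linalg.norm(P[i]-P[j])),1) for i,j in((0,1),(2,3),(0,2),(1,3))])
bc=(P[0]+P[1])/2; sc=(P[2]+P[3])/2; print(bc,sc,np.arctan2(*(sc-bc)[[1,0]]))
s=lambda u,v:((u+.5)/4-.5+270,(v+.5)/4-.5+120)
# side: top face corners: base-left (276,492)? base-right(318,482), bottom ones
for nm,p,z in(("base near top",(274,490),44),("base far top",(318,484),44),("base near bot",(279,531),0),("base far bot",(318,520),0),("shoulder far top",(245,426),44)):
    print(nm,unproj("side",s(*p),z).round(1))
E
python3 fit2.py; cat > ff.py <<'E'
exec(open("fit.py").read().split("vis=[]")[0].replace("*1.6)","*1.3)"))
E
python3 ff.py|tail -12
```

```text
[ 529.7 -178.3   44. ]
[ 494.6 -191.3   44. ]
[495.9 -82.2  44. ]
[459.7 -91.7  44. ]
[37.4, 37.4, 101.9, 105.6]
[ 512.19538534 -184.82797617   44.        ] [477.77566498 -86.96871343  44.        ] 1.9090086237960047
base near top [ 490.5 -201.    44. ]
base far top [ 525.  -196.5   44. ]
base near bot [ 498.7 -184.4    0. ]
base far bot [ 531.9 -171.8    0. ]
shoulder far top [489.8 -88.8  44. ]
[ 512.47736645 -186.82651164    1.89924034] 188.16666726768017 352.9166671857238 664.0 581.0
squeeze [597. 528.   0.]
cap [604.  29.   5.]
cup [ 511. -405.   20.]
side [315.61064463 221.89838917] [350.58004759 254.03373335] [223 316] [252 349]
(6, 1, 2)
(14, 1, 2)
692.2222222222222
top [349.6612999  208.13271226] [397.03110516 237.06454432] [209 351] [237 396]
(6, 1, 2)
(16, 1, 2)
735.0555555555555
```

```bash
cat >> h.py <<'E'
RX,RY,RA=545.0,282.4,-0.1544
SEAT=Tz(RX,RY,RA,(-15,68,30))[0]
BB=np.array([512.,-186.,22.]); BA=1.905; b=np.array([np.cos(BA),np.sin(BA),0]); Z=np.array([0,0,1.])
def quat(z,y):
    z=z/np.linalg.norm(z); y=y/np.linalg.norm(y); return R.from_matrix(np.c_[np.cross(y,z),y,z]).as_quat()
def pick(a,sg,s=55,zg=24,back=0):
    z=-np.cos(a)*Z+np.sin(a)*b; y=sg*np.cross(Z,b)
    g=BB+s*b; g[2]=zg
    return g+(19-back)*z, quat(z,y)
# final: bottle axis->-Z, tool horizontal direction phi. rotation maps b->-Z, -Z-> h(phi)
def place(a,sg,phi,s=55,zg=24,up=0,back=0):
    h=np.array([np.cos(phi),np.sin(phi),0])
    # basis map: b->-Z, Z->-h, cross(Z,b)->cross(-h,-Z)=cross(h,Z)
    z=np.cos(a)*h-np.sin(a)*Z; y=sg*np.cross(h,Z)
    g=SEAT+Z*(150-s+up)-h*(zg-22)
    return g+(19-back)*z, quat(z,y)
def valve(sg,travel=0,up=0,zg=82):
    x=np.array([np.cos(RA),np.sin(RA),0]); g=Tz(RX,RY,RA,(-4-travel,-68,0))[0]; g[2]=zg+up
    return g-19*Z, quat(-Z,sg*x)
E
python3 - <<'E'
from h import *
print(SEAT)
for sg in(1,-1):
    q=bot.solve_ik(*valve(sg)); print("valve",sg,None if q is None else np.round(q,2)); 
    for a in(0,.3,.5,.7,.9):
        q=bot.solve_ik(*pick(a,sg)); print("pick",a,sg,None if q is None else np.round(q,2))
        for phi in np.arange(-1.5,2,.35):
            q2=bot.solve_ik(*place(a,sg,phi)); q3=bot.solve_ik(*place(a,sg,phi,up=110))
            if q2 is not None: print("   place",round(phi,2),np.round(q2,2),None if q3 is None else np.round(q3,2))
E
```

```text
[540.63597428 351.89787968  30.        ]
valve 1 [ 0.73  0.35 -0.42  0.   -0.8   2.26]
pick 0 1 [ 0.12  0.35 -0.61  0.   -0.61  0.22]
   place -1.5 [ 1.13  1.1   0.07  0.58 -2.03 -1.29] [ 1.12  0.97  0.05  0.62 -2.12 -1.21]
   place -1.15 [ 1.22  1.   -0.27  0.8  -1.79 -1.35] [ 1.21  0.85 -0.28  0.83 -1.88 -1.25]
   place -0.8 [ 1.26  0.89 -0.61  1.08 -1.6  -1.51] [ 1.26  0.73 -0.62  1.09 -1.68 -1.37]
   place -0.45 [ 1.2   0.81 -0.92  1.5  -1.56 -1.73] [ 1.2   0.61 -0.92  1.5  -1.57 -1.54]
   place 0.6 [-0.02  1.01 -0.92 -2.49 -1.86 -1.36] [-0.03  0.57 -0.94 -2.51 -1.53 -1.6 ]
   place 0.95 [-0.11  0.84 -0.64 -2.08 -1.53 -1.65] [-0.1   0.5  -0.65 -2.06 -1.36 -1.94]
   place 1.3 [-0.07  0.78 -0.36 -1.75 -1.49 -1.99] [-0.06  0.53 -0.37 -1.74 -1.44 -2.22]
   place 1.65 [ 0.01  0.82 -0.1  -1.51 -1.62 -2.22] [ 0.    0.62 -0.11 -1.52 -1.63 -2.41]
pick 0.3 1 [-0.1   0.46 -0.33 -0.34 -0.95  0.65]
   place -1.5 [ 1.13  0.96  0.05  0.51 -1.85 -1.25] [ 1.12  0.85  0.07  0.54 -1.97 -1.18]
   place -1.15 [ 1.22  0.85 -0.28  0.73 -1.59 -1.27] [ 1.21  0.72 -0.25  0.74 -1.71 -1.16]
   place -0.8 [ 
[... 5455 characters left out ...]
 -0.94 -1.15  0.13]
pick 0.9 -1 [-0.38  0.76  0.05 -0.63 -1.56 -2.18]
   place -1.5 [ 1.07  0.67 -0.07  0.35 -1.42  1.99] [ 1.07  0.58  0.03  0.35 -1.61  2.05]
   place -1.15 [ 1.13  0.58 -0.31  0.53 -1.21  2.11] [ 1.13  0.48 -0.2   0.5  -1.4   2.22]
   place -0.8 [ 1.15  0.47 -0.56  0.77 -0.98  2.18] [ 1.17  0.36 -0.43  0.67 -1.17  2.35]
   place -0.45 [ 1.07  0.36 -0.8   1.14 -0.75  2.19] [ 1.14  0.24 -0.65  0.89 -0.93  2.47]
   place 0.95 [ 0.77  0.22 -0.51 -0.54 -0.22 -0.9 ] [ 0.83  0.05 -0.51 -0.23 -0.35 -1.26]
   place 1.3 [ 0.54  0.28 -0.29 -0.81 -0.63 -0.23] [ 0.59  0.14 -0.24 -0.63 -0.75 -0.49]
   place 1.65 [ 0.46  0.38 -0.14 -0.8  -0.94  0.07] [ 0.48  0.26 -0.06 -0.71 -1.07 -0.11]
```

```bash
cat >> h.py <<'E'
A,SG,PHI,S_,ZG=0.6,-1,1.416,55,27
K=dict(s=S_,zg=ZG)
def st(msg=""):
    s=bot.read_state(); print(msg,"t",round(s["t"],2),"tcp",s["tcp_pos"].round(1),"F",s["contact_force"].round(1),"w",round(s["width"],1),"q",s["joint_pos"].round(2)); return s
def snap(tag,crops):
    for n,(x0,y0,w,h,f) in crops.items():
        im=bot.camera(n)[:,:,::-1][y0:y0+h,x0:x0+w]
        cv2.imwrite(f"pics/{tag}_{n}.png",cv2.resize(im,None,fx=f,fy=f,interpolation=cv2.INTER_CUBIC))
E
python3 - <<'E'
from h import *
for p in (pick(A,SG,back=130,**K),pick(A,SG,**K),place(A,SG,PHI,up=160,**K),place(A,SG,PHI,**K)): 
    q=bot.solve_ik(*p); print(p[0].round(1),None if q is None else q.round(2))
bot.move_ptp([400,300,400],[1,0,0,0]); st("via")
bot.move_ptp(*pick(A,SG,back=130,**K)); st("hover")
p,q=pick(A,SG,**K); bot.line_to(p,120); print(p); st("at")
snap("pk",{"side":(240,150,160,120,5),"top":(300,140,160,120,5)})
E
```

```text
[ 514.5 -193.3  118.6] [-0.35  0.54  0.07 -0.45 -1.52 -2.34]
[ 490.4 -123.9   11.3] [-0.27  0.59 -0.12 -0.51 -1.27 -2.28]
[542.3 362.5 274.3] [ 0.3   0.17 -0.15 -1.05 -1.02  0.03]
[542.3 362.5 114.3] [ 0.23  0.4  -0.25 -1.24 -0.94  0.42]
via t 1.69 tcp [399.8 300.6 399.3] F [ 0.4 -0.4  0.2] w 87.6 q [ 1.04 -0.   -0.05 -0.   -1.52  0.53]
hover t 4.12 tcp [ 514.9 -192.7  118.9] F [ 0.4 -0.1 -0.3] w 87.8 q [-0.35  0.54  0.07 -0.45 -1.52 -2.34]
[ 490.4400303  -123.90841521   11.31862332]
at t 5.36 tcp [ 491.  -124.4   11.8] F [-0.1 -0.9 -0.3] w 87.9 q [-0.27  0.59 -0.12 -0.51 -1.27 -2.28]
```

View pics/pk_side.png

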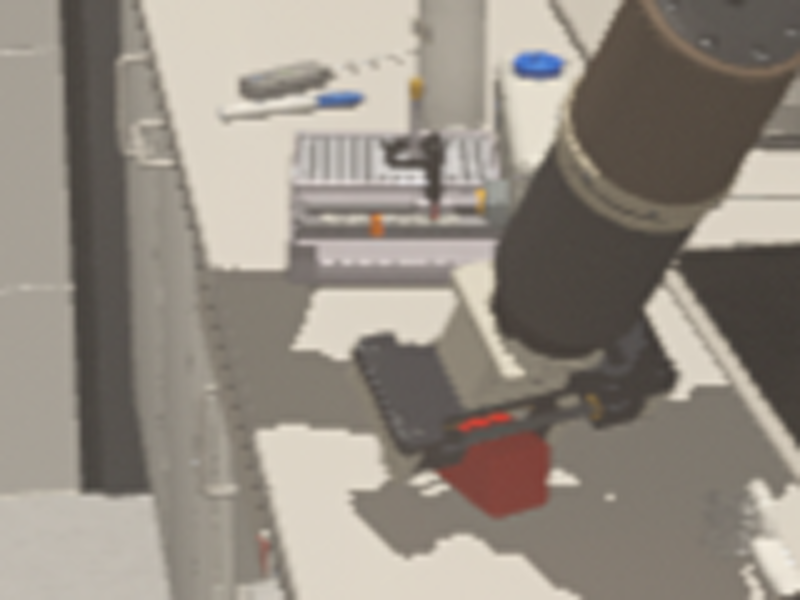

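View pics/pk_top.png

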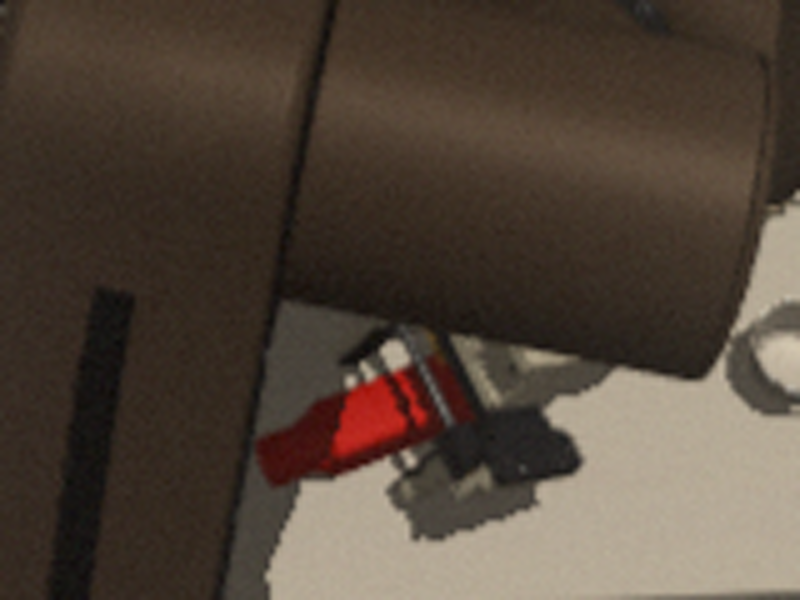

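The open fingers straddle the bottle: in the top crop the bottle is at (370,425), with a finger on either side at (385,360) and (410,490). I'll close and lift.

```bash
python3 - <<'E'
from h import *
bot.move_gripper(30,25); st("closed")
p,_=pick(A,SG,**K); bot.line_to(p+[0,0,230],200); st("lifted")
p,q=place(A,SG,PHI,up=160,**K); bot.move_ptp(p,q); st("above"); print(p)
snap("ab",{"side":(240,70,160,120,5),"top":(170,110,160,150,4)})
E
```

```text
closed t 6.22 tcp [ 490.4 -123.9   11.3] F [0.  0.6 1.4] w 43.9 q [-0.27  0.59 -0.12 -0.51 -1.27 -2.28]
lifted t 7.53 tcp [ 489.9 -123.7  240.2] F [ 0.2 -0.3 -1. ] w 44.0 q [-0.26  0.35  0.07 -0.49 -1.65 -2.5 ]
above t 9.68 tcp [542.4 362.1 274. ] F [ 0.1 -0.7 -0.7] w 44.4 q [ 0.3   0.17 -0.15 -1.05 -1.02  0.03]
[542.28281681 362.45153864 274.27179301]
```

View pics/ab_side.png

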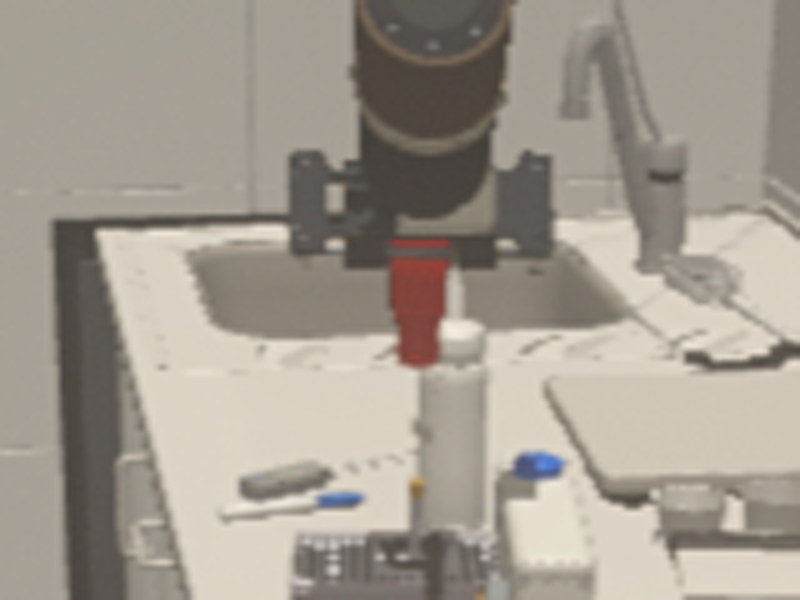

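View pics/ab_top.png

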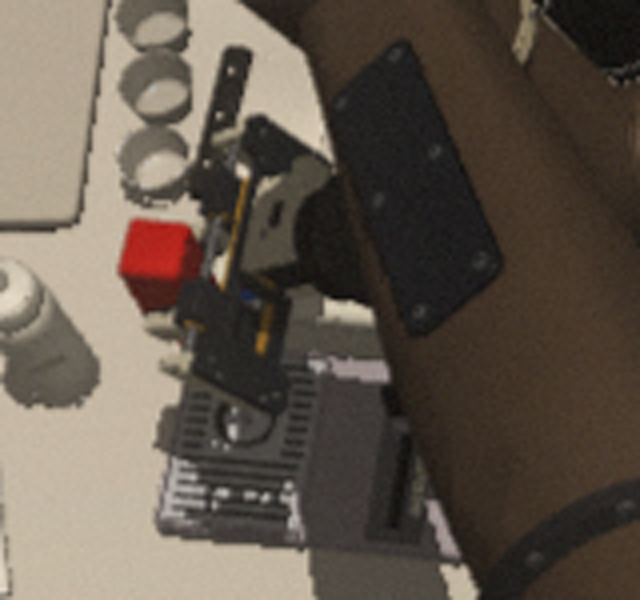

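```bash
python3 - <<'E'
from h import *
h=np.array([np.cos(PHI),np.sin(PHI),0]); y=np.cross(Z,h)
for nm,z in(("base",340),("mouth",190),("head",96)):
    P=SEAT.copy(); P[2]=z; a=proj("side",P)[0]; t=proj("top",P)[0]
    print(nm,"side crop",((a-[240,70]+.5)*5).round(0),"top crop",((t-[170,110]+.5)*4).round(0))
P=SEAT.copy();P[2]=340
for i,j in((1,1),(1,-1),(-1,-1),(-1,1)):
    print(((proj("top",P+22*i*h+22*j*y)[0]-[170,110]+.5)*4).round(0))
P[2]=190
for j in(-1,1): print("neck edges side",((proj("side",P+18*j*np.array([.98,-.19,0]))[0]-[240,70]+.5)*5).round(0))
E
```

```text
base side crop [420. 172.] top crop [155. 249.]
mouth side crop [418. 366.] top crop [205. 342.]
head side crop [417. 481.] top crop [231. 390.]
[115. 275.]
[130. 217.]
[194. 223.]
[180. 281.]
neck edges side [395. 365.]
neck edges side [441. 366.]
```

The bottle is mouth-down and its base corners match the prediction to within about 1 px. The side view has the mouth at column 418 and the post head at 417. I'll lower it and watch the force.

```bash
python3 - <<'E'
from h import *
f0=st("above")["contact_force"]
for up in(60,30,14):
    bot.line_to(place(A,SG,PHI,up=up,**K)[0],120); s=st(up)
    if np.linalg.norm(s["contact_force"]-f0)>8: print("STOP"); break
else:
    for up in(8,5,3,1,-1,-3,-5):
        bot.line_to(place(A,SG,PHI,up=up,**K)[0],25); s=st(up)
        if s["contact_force"][2]-f0[2]>5: break
snap("lo",{"side":(240,70,160,120,5),"top":(170,110,160,150,4)})
E
```

```text
above t 9.78 tcp [542.5 362.1 274.1] F [-0.3 -0.5 -0.6] w 43.8 q [ 0.3   0.17 -0.15 -1.05 -1.02  0.03]
60 t 10.77 tcp [542.7 362.5 175. ] F [ 0.4  0.1 -0.2] w 44.0 q [ 0.26  0.3  -0.22 -1.17 -0.96  0.27]
30 t 11.17 tcp [542.5 362.4 144.6] F [ 0.5  0.7 -0.1] w 43.8 q [ 0.25  0.35 -0.24 -1.2  -0.95  0.34]
14 t 11.45 tcp [542.3 362.4 128.6] F [ 0.7 -0.4 -0.9] w 44.1 q [ 0.24  0.38 -0.24 -1.22 -0.94  0.38]
8 t 11.84 tcp [542.3 362.4 122.3] F [-0.  -0.1 -0.4] w 43.5 q [ 0.24  0.39 -0.25 -1.23 -0.94  0.4 ]
5 t 12.11 tcp [542.2 362.4 119. ] F [ 0.5  1.  -0.7] w 44.0 q [ 0.24  0.39 -0.25 -1.24 -0.94  0.41]
3 t 12.36 tcp [542.2 362.4 117.1] F [ 1.  -0.  -0.3] w 43.9 q [ 0.24  0.4  -0.25 -1.24 -0.94  0.41]
1 t 12.61 tcp [542.2 362.4 115.1] F [ 0.4  0.8 -0.4] w 43.9 q [ 0.23  0.4  -0.25 -1.24 -0.94  0.42]
-1 t 12.86 tcp [542.2 362.4 113.1] F [-0.3  0.2 -1.4] w 44.0 q [ 0.23  0.4  -0.25 -1.24 -0.94  0.42]
-3 t 13.11 tcp [542.7 362.6 111.7] F [1.  0.7 2.4] w 43.5 q [ 0.23  0.4  -0.25 -1.25 -0.94  0.43]
-5 t 13.36 tcp [543.2 363.1 111.3] F [-0.9 -1.7  9.7] w 44.0 q [ 0.23  0.41 -0.25 -1.25 -0.94  0.43]
```

View pics/lo_side.png

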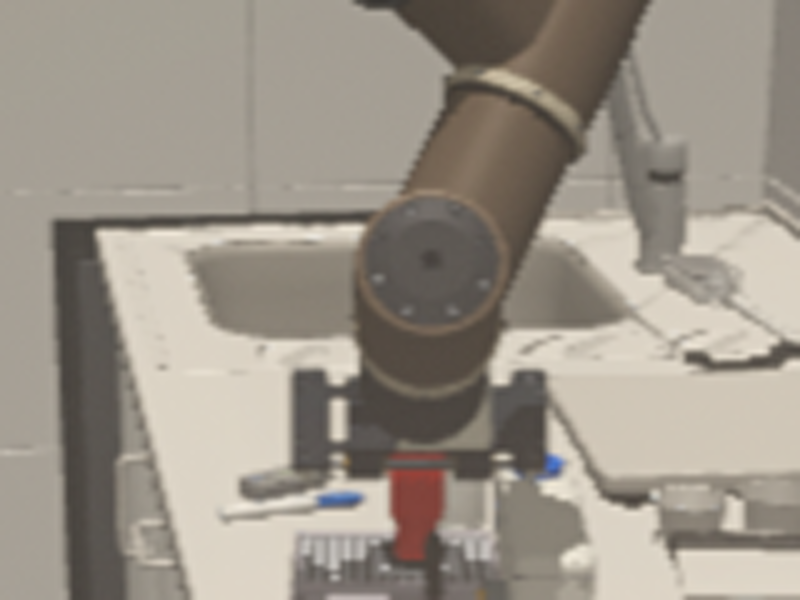

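View pics/lo_top.png

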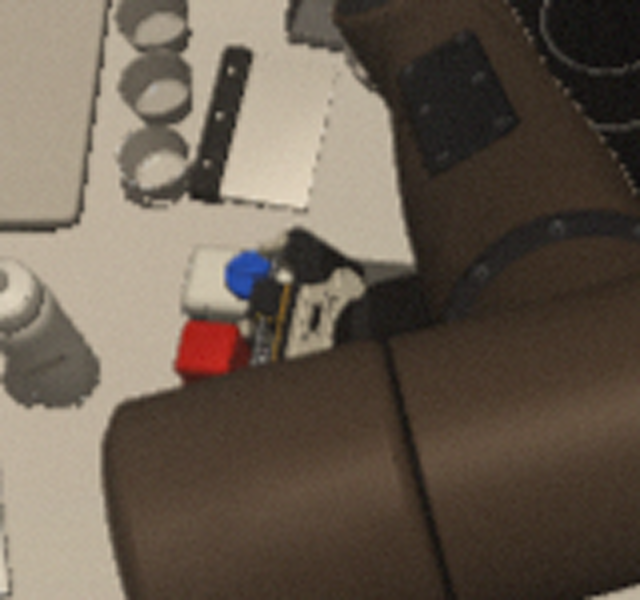

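```bash
python3 - <<'E'
from h import *
bot.line_to(place(A,SG,PHI,up=-3,**K)[0],25); st("relief")
bot.move_gripper(64); st("open")
bot.line_to(place(A,SG,PHI,up=-3,back=30,**K)[0],60); st("b30")
bot.line_to(place(A,SG,PHI,up=-3,back=160,**K)[0],150); st("b160")
p,q=valve(-1,up=150); print(p,bot.solve_ik(p,q))
bot.move_ptp(p,q); st("over valve")
snap("rl",{"side":(250,110,150,110,5),"top":(170,130,160,130,5)})
E
```

```text
relief t 13.71 tcp [542.3 362.4 111.4] F [-0.3 -2.6  3.1] w 43.9 q [ 0.23  0.4  -0.25 -1.25 -0.94  0.43]
open t 14.31 tcp [542.2 362.5 111.2] F [-0.2 -0.2  0.4] w 63.5 q [ 0.23  0.41 -0.25 -1.25 -0.94  0.43]
b30 t 14.96 tcp [538.6 337.8 128.5] F [-0.4 -0.2 -0.9] w 64.2 q [ 0.2   0.37 -0.26 -1.21 -0.97  0.41]
b160 t 15.97 tcp [521.7 232.4 201.2] F [-0.4  0.2 -0.5] w 64.0 q [ 0.03  0.24 -0.25 -1.09 -1.16  0.33]
[530.59005008 215.82407835 213.        ] [ 0.72776133  0.20113126 -0.23831077  0.         -1.1313543  -0.88216133]
over valve t 17.09 tcp [529.5 215.8 211.8] F [ 0.  -0.7 -0.2] w 64.1 q [ 0.73  0.2  -0.24 -0.   -1.13 -0.88]
```

View pics/rl_side.png

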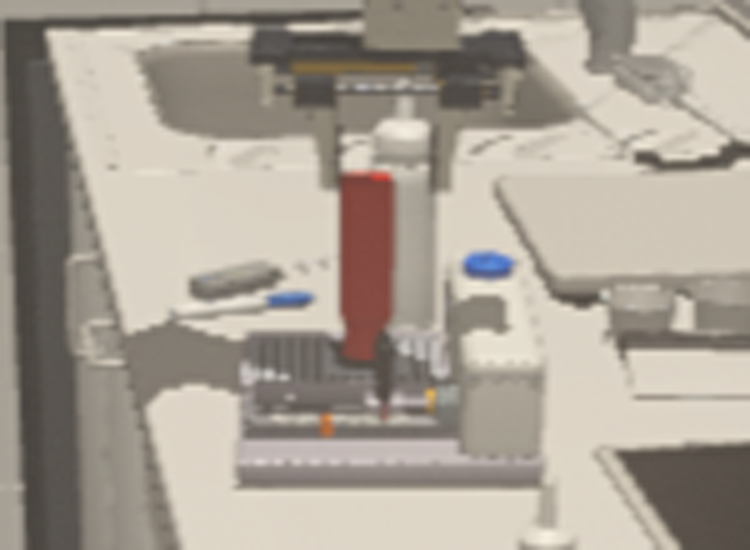

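View pics/rl_top.png

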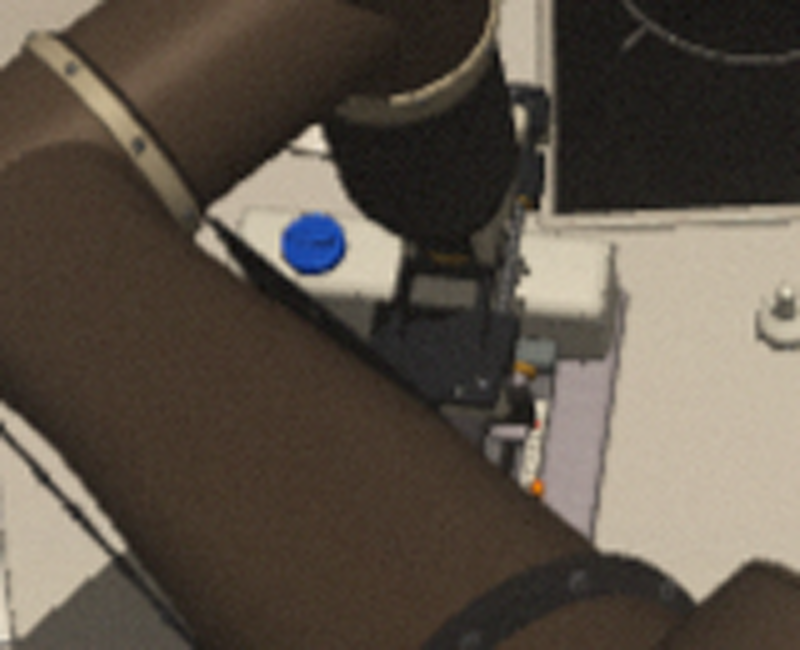

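```bash
python3 - <<'E'
from h import *
h=np.array([np.cos(RA),np.sin(RA),0]); y=np.array([-h[1],h[0],0])
cs=lambda P:((proj("side",P)[0]-[250,110]+.5)*5).round(0)
P=SEAT.copy();P[2]=180
print("base corners",[cs(P+22*i*h+22*j*y).tolist() for i,j in((1,1),(1,-1),(-1,-1),(-1,1))])
P[2]=70; print("body low near edge",[cs(P+22*i*h-22*y).tolist() for i in(-1,1)])
V=Tz(RX,RY,RA,[(-4,-68,99),(-4-6.5,-86,99),(-4+6.5,-86,99),(-4-6.5,-86,53),(-4+6.5,-86,53),(-4,-93,45),(-46,-93,40)])
print("handle",[cs(v).tolist() for v in V])
for i in (-1,1): p=np.array([529.5,215.8,211.8])+h*i*32; print("finger tip",cs(p))
E
```

```text
base corners [[396.0, 170.0], [397.0, 186.0], [340.0, 186.0], [339.0, 170.0]]
body low near edge [[339.0, 321.0], [395.0, 322.0]]
handle [[385.0, 336.0], [377.0, 345.0], [395.0, 345.0], [376.0, 403.0], [394.0, 404.0], [385.0, 417.0], [328.0, 423.0]]
finger tip [342. 189.]
finger tip [430. 190.]
```

The bottle looks seated: its base is at rows about 172–184 and columns 340–393, against a prediction of 170–186 and 339–396. The handle is at column 385, as predicted. Next I'll grip the handle.

```bash
python3 - <<'E'
from h import *
bot.move_gripper(44)
bot.line_to(valve(-1,up=25)[0],150); st("pre")
bot.line_to(valve(-1)[0],60); st("down")
bot.move_gripper(5,40); st("grip")
snap("g0",{"side":(290,150,80,60,10),"top":(210,160,100,100,6)})
E
```

```text
pre t 18.77 tcp [531.1 216.2  88.8] F [-0.1 -0.7 -0.7] w 44.5 q [ 0.73  0.32 -0.39  0.   -0.86 -0.88]
down t 19.34 tcp [530.5 215.7  62.7] F [ 0.2 -0.1 -0.5] w 44.1 q [ 0.73  0.35 -0.42  0.   -0.8  -0.88]
grip t 19.96 tcp [530.9 215.9  63.2] F [ 1.8 -0.7 -0.1] w 12.7 q [ 0.73  0.35 -0.42  0.   -0.8  -0.88]
```

View pics/g0_side.png

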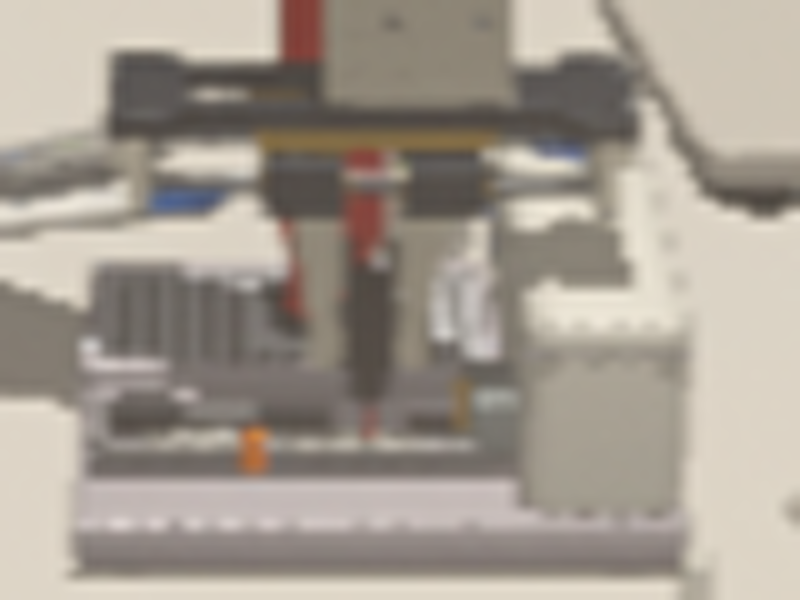

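View pics/g0_top.png

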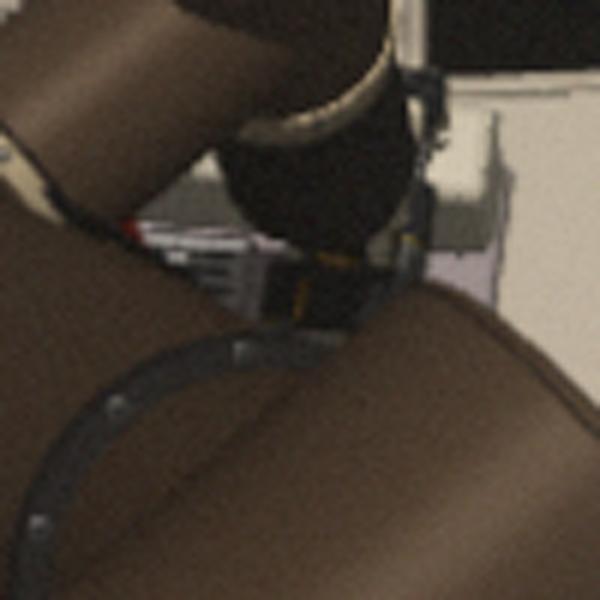

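```bash
cat >> h.py <<'E'
def meas(im):
    im=im.astype(float); r,g,b_=im[...,0],im[...,1],im[...,2]
    out={}
    # marker: orange weights
    y0,y1,x0,x1=188,200,305,335
    for nm,(y0,y1,x0,x1) in dict(marker=(190,200,308,324),pointer=(188,195,300,340)).items():
        S=im[y0:y1,x0:x1]; 
        w=(S[...,0]-S[...,1])-(0 if nm=="marker" else 0)
        w=np.where((S[...,0]-S[...,2]>60),w,0) if nm=="marker" else np.where((S[...,0]-S[...,1]>30)&(np.abs(S[...,1]-S[...,2])<25),w,0)
        if w.sum()>0:
            yy,xx=np.mgrid[y0:y1,x0:x1]; out[nm]=(float((w*xx).sum()/w.sum()),float((w*yy).sum()/w.sum()),float((w>0).sum()))
    return out
E
python3 - <<'E'
from h import *
im=bot.camera("side"); np.save("g0.npy",im); print(meas(im))
print(im[189:197,324:330].tolist())
print(im[190:199,312:319,:].tolist())
P=Tz(RX,RY,RA,[(-4,-88,45),(-46,-93,38),(-36,-93,38)]); q=proj("side",P); print(q, (q[1]-q[2])/10)
E
```

```text
{'marker': (314.892455858748, 194.52969502407706, 11.0), 'pointer': (316.0, 194.0, 1.0)}
[[[111, 103, 98], [97, 89, 83], [89, 80, 74], [90, 81, 75], [106, 98, 93], [118, 110, 105]], [[124, 116, 112], [119, 110, 106], [109, 96, 90], [115, 100, 95], [123, 114, 110], [125, 116, 112]], [[126, 118, 114], [126, 116, 112], [127, 103, 97], [128, 102, 96], [126, 116, 112], [125, 117, 114]], [[127, 118, 113], [127, 118, 113], [129, 103, 97], [132, 105, 99], [127, 118, 113], [124, 116, 112]], [[148, 142, 130], [150, 142, 130], [142, 113, 102], [158, 132, 119], [152, 143, 132], [135, 128, 118]], [[182, 176, 164], [174, 168, 155], [151, 143, 131], [165, 157, 145], [182, 176, 164], [183, 176, 164]], [[127, 121, 114], [126, 119, 111], [119, 113, 107], [122, 115, 109], [126, 120, 112], [126, 120, 113]], [[112, 105, 100], [110, 104, 98], [109, 103, 97], [113, 107, 101], [110, 103, 98], [110, 102, 97]]]
[[[135, 128, 123], [135, 128, 123], [135, 128, 123], [124, 117, 113], [110, 102, 97], [108, 100, 96], [109, 102, 97]], [[132, 126, 120], [132, 126, 120], [130, 124, 118], [119, 113, 107], [96, 90, 85],
[... 265 characters left out ...]
56, 145], [163, 148, 133], [171, 122, 89], [180, 114, 67], [174, 140, 121], [161, 154, 145], [151, 144, 136]], [[119, 113, 106], [127, 109, 97], [158, 105, 71], [179, 109, 60], [161, 114, 88], [126, 116, 109], [120, 114, 108]], [[112, 105, 100], [122, 102, 91], [155, 103, 72], [175, 109, 64], [155, 107, 84], [116, 106, 101], [112, 106, 102]], [[131, 123, 119], [132, 121, 115], [145, 122, 109], [156, 125, 108], [147, 125, 113], [132, 124, 118], [130, 123, 118]], [[194, 183, 180], [193, 183, 181], [193, 184, 180], [193, 184, 181], [194, 185, 181], [194, 185, 182], [193, 183, 179]]]
[[326.50048446 192.41524457]
 [315.10961905 194.64479808]
 [317.82586605 194.65335888]] [-0.2716247  -0.00085608]
```

The side crop shows the orange clip at native column 314.9 and the shut pointer at 326.5, which is about 42.5 mm of travel. I'll pull in two stages.

```bash
python3 - <<'E'
from h import *
bot.line_to(valve(-1,20)[0],60); st("20")
bot.line_to(valve(-1,41)[0],40); st("41")
snap("g1",{"side":(290,150,80,60,10)})
im=bot.camera("side"); np.save("g1.npy",im)
d=im.astype(int)[...,0]-im.astype(int)[...,1]; print(d[187:200,308:324])
E
```

```text
20 t 20.59 tcp [511.3 218.8  63.1] F [ 6.5 -3.6 -2.2] w 12.7 q [ 0.76  0.33 -0.46  0.   -0.79 -0.91]
41 t 21.27 tcp [491.  221.9  63.1] F [ 7.6 -4.7 -3.2] w 13.2 q [ 0.79  0.3  -0.5   0.   -0.77 -0.94]
[[ 8  8  7  9  8  7  7  7  8  7  8  8  8  8  8  9]
 [ 8  8  8  8  8  8  7  7  7  8  8  8  8  8  8  8]
 [ 7  9  8  9  7  7  8  9 10  8  9  9  8  9  9  9]
 [ 7  7  8  7  8  9  9 19 21  9 10  9  7  7  8  8]
 [ 6  6  7  7  8  8  8 23 26  8  8  7  8  8  8  8]
 [ 7  7  7  8  8  9 18 42 38 10  8  8  8  8  7  8]
 [ 8  7  7  7  6 16 58 82 64 13  5  7  7  7  8  7]
 [ 7  7  7  6  6 15 50 68 35  8  7  7  7  7  7  7]
 [ 6  8  7  7  7 18 53 69 47 10  5  7  7  7  7  7]
 [ 7  7  7  6  7 20 50 66 47 12  6  7  8  7  6  7]
 [ 8  8  8  9  8 12 23 31 22  8  8  9  9  8  9  9]
 [ 9 10 10 11 10 10  8  9  9  9  9 10 10 10 10 10]
 [10 11 10 10 10 10 11 10  9 10  9 10 10  9 10 10]]
```

View pics/g1_side.png

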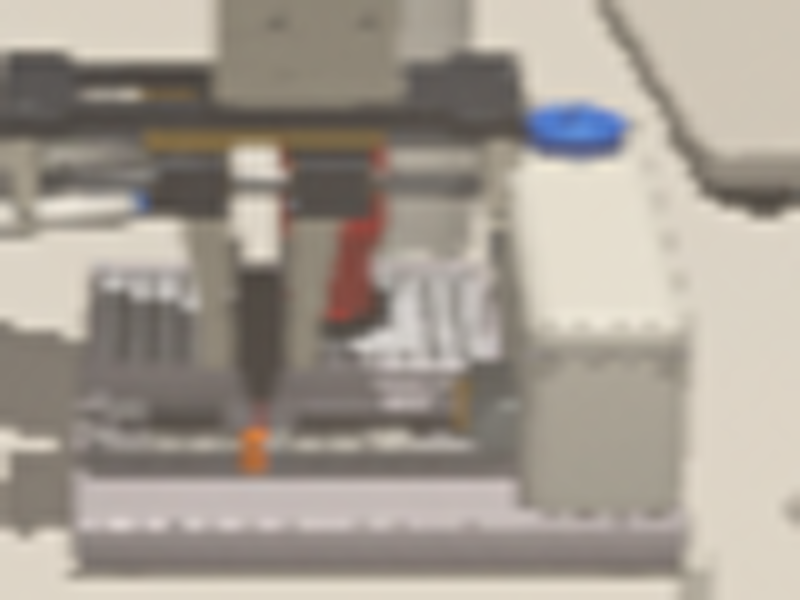

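```bash
python3 - <<'E'
from h import *
P=Tz(RX,RY,RA,[(-46,-86,45),(-46,-93,38)]); print(proj("side",P))
bot.line_to(valve(-1,43.2)[0],20); bot.pause(0.3); st("43.2")
snap("g2",{"side":(290,130,80,80,7),"top":(190,150,120,100,6)})
im=bot.camera("side"); np.save("g2.npy",im)
d=im.astype(int)[...,0]-im.astype(int)[...,1]; print(d[189:198,308:324])
E
```

```text
[[315.10964619 192.17712189]
 [315.10961905 194.64479808]]
43.2 t 21.93 tcp [489.  222.2  63.2] F [ 8.4 -4.  -3.2] w 12.9 q [ 0.79  0.3  -0.5   0.   -0.77 -0.95]
[[ 8  8  8  8  7  8  9 10 10  8  8  9  9  9  8  9]
 [ 7  7  7  7  8  7 14 21 14  8  9  8  8  7  7  8]
 [ 7  7  5  7  9  8 19 30 17  9  9  7  8  8  8  8]
 [ 8  8  7  8  7 10 34 48 23  8  8  9  7  8  8  8]
 [ 7  7  7  7  7 19 74 81 39  9  8  7  7  8  8  8]
 [ 6  6  7  6  5 15 51 67 33  7  7  6  7  7  7  7]
 [ 6  7  7  6  7 18 53 70 48  9  5  6  7  7  7  8]
 [ 7  6  7  7  7 20 51 67 47 11  6  7  7  8  8  7]
 [ 9  8  8  9  9 12 23 30 21  9  7  8  9  9  8  8]]
```

View pics/g2_side.png

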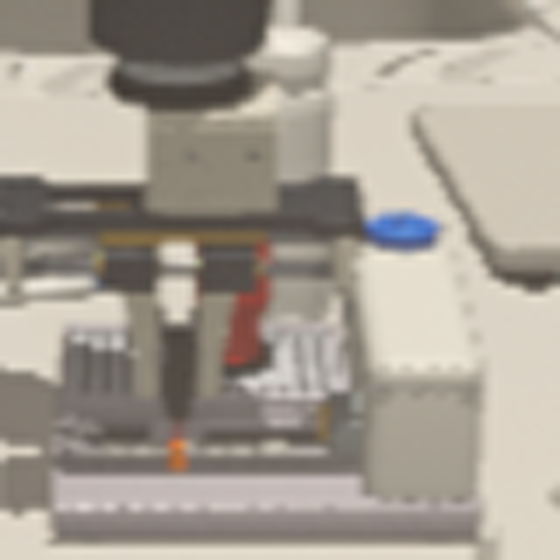

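View pics/g2_top.png

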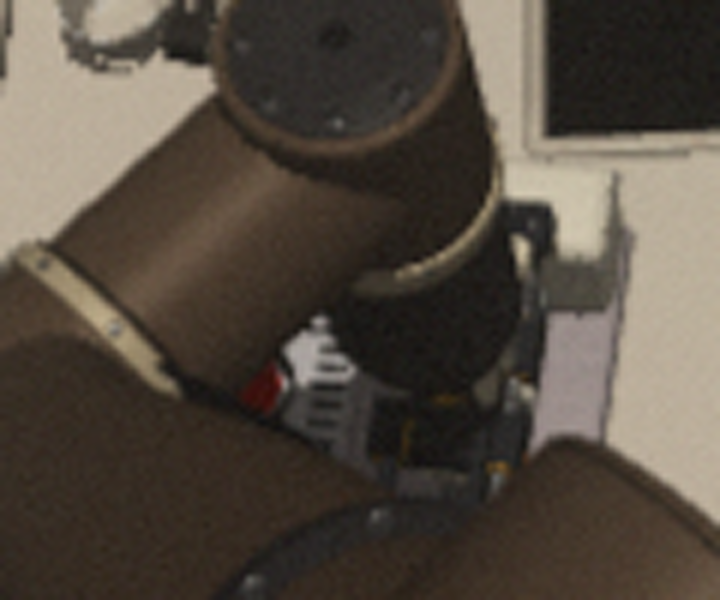

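The pointer is now at column 315.0 and the clip at 314.9, under 0.5 mm short of the mark. The pull force of 9.3 N fits the spring (about 9.1 N), and the bottle's right edge is at column 328, where it should be. I'll hand in.

```bash
python3 - <<'E'
from h import *
st("final"); bot.close_job()
E
```

```text
final t 22.07 tcp [489.  222.2  63.2] F [ 8.7 -4.2 -3.2] w 12.5 q [ 0.79  0.3  -0.5   0.   -0.77 -0.95]
the job is handed in; nothing more can be done
```

The job is handed in at t = 22 s. The red bottle stands mouth-down over the spray post, released, and the gripper is still holding the valve handle at the orange marker.

- **Bottle:** I lowered it until it met the deck, within about 2 mm of the predicted height and with about 10 N of push, then eased off and let go. The side picture after release showed it upright and fully down.
- **Valve:** I gripped the handle with 40 N and pulled it about 42.5 mm. The last side picture had the pointer at column 315.0 and the clip at 314.9, less than 0.5 mm short of the mark. The 9.3 N pull matches the spring.
- **Check at the end:** the gripper and arm hid most of the bottle in both views. The visible shoulder and neck were where they should be.
- **Other items:** I never touched the squeeze bottle, cap or cup. The squeeze bottle and cap looked unmoved in the pictures after the bottle was placed. The cup was out of frame in the later pictures, so I did not check it.

No check failed. My first travel estimate was 42.5 mm, and a picture taken at 41 mm commanded led me to set the final command to 43.2 mm.

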